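# Gauge the spindle thread with the comb leaves

### The job

Find the comb leaf that fits the thread of the spindle lying under the two pairs of guide jaws: one at a time, take a leaf from the rack, lower it teeth-down between the jaws and, pressing only lightly, work it along the thread to feel whether it drops fully home. Put a leaf that stays proud back upright in a rack slot; guide the one that seats fully home while still holding it, then let go and leave it standing meshed in the thread, with the other two upright in the rack. Be gentle on the thread and do not disturb the bottle, jar or pen pot.

Things in the scene. Friction and masses are not known exactly. Their poses are not given: they have to be found in the camera images.
- stand: fixed base plate with 3 parallel cradled lanes along its y. Origin on the bench under the middle of the guided lane; unguided spare lanes at x = +75 and +150 mm. Plate 12 mm thick, x -38 to +178, y +-95 mm. Spindle axes at z = 45 mm
- seat (a point): point of the stand at the middle of the guided lane, on top of the thread root (z = 62 mm in the stand's frame, whose axes it has). A leaf that is fully home has its tips here, at this height; one that does not fit, or is out of step, stops at least 3.5 mm higher. The thread crests reach 5 mm above it
- jaws (a point): point of the stand at the middle of the guide slot's top (z = 95 mm in the stand's frame). Pairs of jaws at y = -30 and +30 mm (10 mm long in y) leave a slot 11 mm wide in x, from z = 69 to 85 mm, flaring to 29 mm at z = 95. It is open along y, so a leaf near y = 0 can slide +-15 mm along the thread; a released leaf is kept upright, leaning a few degrees
- rack: fixed black rack with 3 slots along its y, at x = -50, 0 and +50 mm. Origin on the bench under its centre; base 162 (x) by 94 (y) mm. Slot floor at z = 6 mm, slot 11 mm wide, walls to z = 30 mm, flared lips to 36 mm; end stops leave 4 mm beyond each end of a leaf
- leaf_a: loose steel comb leaf, 0.11-0.18 kg; the 3 differ only in tooth pitch (10, 11.5, 13.2 mm; which is which is not told). Upright plate 8 mm thick (x), 72 long (y), 70 high (z); 5 to 7 teeth in a row symmetric about the middle, 5.5 mm long, 60 deg flanks, along the lower edge. Origin: middle of the tooth-tip line (underside), y along the teeth. Grip across the 8 mm, 45-65 mm above the tips. Starts upright in a rack slot
- leaf_b: loose steel comb leaf, 0.11-0.18 kg; the 3 differ only in tooth pitch (10, 11.5, 13.2 mm; which is which is not told). Upright plate 8 mm thick (x), 72 long (y), 70 high (z); 5 to 7 teeth in a row symmetric about the middle, 5.5 mm long, 60 deg flanks, along the lower edge. Origin: middle of the tooth-tip line (underside), y along the teeth. Grip across the 8 mm, 45-65 mm above the tips. Starts upright in a rack slot
- leaf_c: loose steel comb leaf, 0.11-0.18 kg; the 3 differ only in tooth pitch (10, 11.5, 13.2 mm; which is which is not told). Upright plate 8 mm thick (x), 72 long (y), 70 high (z); 5 to 7 teeth in a row symmetric about the middle, 5.5 mm long, 60 deg flanks, along the lower edge. Origin: middle of the tooth-tip line (underside), y along the teeth. Grip across the 8 mm, 45-65 mm above the tips. Starts upright in a rack slot
- spindle_1: steel spindle fixed on the stand along its y; the 3 differ only in pitch (10, 11.5, 13.2 mm; which is which is not told). Origin on the axis at mid-length. Thread 130 mm long, 44 mm over the crests, 34 mm at the root, 60 deg flanks. Only the one in the guided lane is gauged. Its place along the lane varies +-6 mm (spare lanes too); where its ridges lie is not told
- spindle_2: steel spindle fixed on the stand along its y; the 3 differ only in pitch (10, 11.5, 13.2 mm; which is which is not told). Origin on the axis at mid-length. Thread 130 mm long, 44 mm over the crests, 34 mm at the root, 60 deg flanks. Only the one in the guided lane is gauged. Its place along the lane varies +-6 mm (spare lanes too); where its ridges lie is not told
- spindle_3: steel spindle fixed on the stand along its y; the 3 differ only in pitch (10, 11.5, 13.2 mm; which is which is not told). Origin on the axis at mid-length. Thread 130 mm long, 44 mm over the crests, 34 mm at the root, 60 deg flanks. Only the one in the guided lane is gauged. Its place along the lane varies +-6 mm (spare lanes too); where its ridges lie is not told
- dropper: red plastic dropper bottle, 40 mm dia., 125 mm high, a bystander; origin under its middle
- jar: amber jar with black cap, 52 mm dia., 60 mm high, a bystander; origin under its middle
- pen_cup: green square pot 70 mm wide, 90 mm high, pens to 150 mm, a bystander; origin under its middle
Mind the look-alikes: they are no part of the job. Several things look just like the rack: the one meant starts nearest to the robot's base.

How it is judged:
By the outcome, as a careful person would: the job done as asked, in the order asked, and still so for the second after the job is handed in, with the robot touching nothing.
It also fails if it takes over 72 s, if anything falls off the work surface, if the arm or the gripper's body presses on something with over 40 N, if the wrist force passes 120 N, or if a joint passes its speed limit or range.

### The arm

A 6-joint arm with a two-finger parallel gripper is mounted at the origin on the work surface. World frame = base frame: x ahead of the robot, y to its left, z up, the work surface at z = 0. Lengths are in mm, angles in rad, forces in N, time in s.
With the tool pointing down it reaches from about 300 to 775 mm from the base axis. Payload 14.6 kg.
Tool frame: the origin (TCP) lies between the finger pads; the fingertips stand 19 mm ahead of it and the grasp point (between the pads) is the TCP; z points along the fingers, y is the line along which they close (so a half turn about z gives the same grasp; the last joint's range is limited). The gripper opens to 94 mm and grips with 3 to 60 N. Pads are 16 mm wide; open, the fingers measure 119 mm over their backs; the gripper's body (75 mm by 177 mm) begins 78 mm behind the grasp point.
Start: joints at [-1.351, 0.3, 1.521, -0, 1.321, -0.067], TCP at [155.58, -527.527, 224.446] pointing down, gripper open.
Joint ranges: [-3.03, 3.03], [-0.79, 2.21], [0.23, 2.52], [-1.04, 4.18], [0, 3.07], [-2.55, 2.55]. Speed limits (rad/s): [2.22, 2.22, 2.57, 3.14, 3.14, 3.14].

### API

Orientations are given as [roll, pitch, yaw] about the fixed x, y, z axes, in that order (R = Rz(yaw) Ry(pitch) Rx(roll)).
In Python, from cell import monitor, imaging, job, find_in, trace gives the robot as it stands. The module is installed in compiled form; this text tells all that it offers.
- The arm moves only by the tool arm_command, never from a script. Its argument "steps" is a list of rows, each a list of 5 numbers: the opening, from 0 (shut) to 1 (fully open), then the shift along the tool's x, y, z in mm, then the turn about the tool's z in degrees. In form: [[gripper, dx, dy, dz, turn], ...]. A call has 1 to 20 rows; each row is the pose to reach, as a shift and turn from the pose commanded when the call began, along the tool's axes at that moment; what a row does not reach only later rows make up. A row lasts 1/8 s, in which the tool goes at most 62.5 mm and 10.7 degrees, less where a joint would pass 70% of its speed; a pose out of reach is approached as far as the arm can. A call with a gripper value outside its range is refused whole. The fingers move at their own pace and stop on an object; "force" is the grip in N (left out, the last holds). Time passes only in rows, so rows that repeat a pose let the fingers close. It gives the time, the measured TCP pose, the force, the opening and the grip force at its end, in the units of the state.
- monitor.read_state(): the state, without advancing time (a new reading comes with each control period).
- imaging.camera(name): name is "side" or "top"; returns a dict with "img" (480x640x3 uint8, red, green, blue), "mtx" (3x3 intrinsics, pixels), "D" ([k1, k2, p1, p2, k3] as OpenCV has them; the pictures are not rectified), "view" (4x4, takes a point from world to camera coordinates). Camera axes: x right, y down, z forward; pixel columns grow to the right and rows downward; lengths in mm; the calibration is good to about 2 mm. A picture is of the moment at which its call begins. There is no depth.
- job.sign_off(): hands the job in; it is judged then, once.
Trained networks look in a picture, given as the dict that the camera call returned (one of the last four; its "shot" number tells which), for a name from the list of things; names that differ only in an ending like _2 or _b are one class to them, and where a whole thing is asked for, a point or a joint stands for the part that bears it (a point fixed in the world has none). Each returns a list of dicts, best first, with "p" (0 to 1); they miss things now and then, are a little off and sometimes report something else, mostly with a low value. They report only what shows in the picture. A call takes as long as a camera call. They do not tell look-alikes from the thing itself.
- find_in(picture, target): "rect" ([centre column, centre row, width, height] in pixels, round what is visible of it).
- trace(picture, target): "region" (480x640 bool, what is visible of it) and "rect" ([centre column, centre row, width, height] in pixels, round what is visible of it).
The state is a dict: "clock": time; "joints": joint angles; "qd": joint speeds; "effort": joint torques, N m; "eef_pos": TCP position; "eef_rot": TCP orientation; "wrist_force": force on the tool from outside, world axes, zero at the start; "moment": the same for the moment, N m; "finger_gap": finger opening in mm; "finger_force": force on a finger pad.
Only numpy, scipy, OpenCV 4.12 (cv2) and the standard library are available. Lean on these libraries where they do the work, as an engineer would, in place of code of your own. Each camera call takes 0.05 s, during which the arm holds its last target. There are 200 camera calls.

## Working session

There is one attempt and no reset: what is moved stays moved. The work goes in short steps, Python scripts to look and compute and a tool call to move; the robot and the scene stay as the last step left them, time stands still between calls to the robot, and variables do not carry over. Pictures are saved under pics/ and viewed, at most 10 in all, crops included, and the job is handed in when it is done.

Besides the shell and the picture viewer there is one more tool, called by a JSON object that holds its "method" and its "body", one argument or row to a line. arm_command: Moves the arm, as the interface text tells. Its arguments: {"type":"object","properties":{"steps":{"type":"array","items":{"type":"array","items":{"type":"number"}}},"force":{"type":"number"}},"required":["steps"]}

```bash
mkdir -p pics; python3 - <<'E'
from cell import monitor, imaging, find_in
import cv2, numpy as np
s=monitor.read_state(); print(s)
for n in ("top","side"):
    p=imaging.camera(n); cv2.imwrite(f"pics/{n}0.png",p["img"][:,:,::-1])
    V=p["view"]; print(n,"cam pos",-V[:3,:3].T@V[:3,3]); print(p["mtx"].tolist(),p["D"],V.round(4).tolist())
    for t in ("stand","rack","leaf_a","spindle_1","dropper","jar","pen_cup"):
        print(n,t,[(np.round(d["rect"]).astype(int).tolist(),round(d["p"],2)) for d in find_in(p,t)])
E
```

```text
{'clock': 0.0, 'joints': array([-1.35058861e+00,  3.00503581e-01,  1.52157581e+00, -1.71786382e-05,
        1.32071051e+00, -6.65767935e-02]), 'qd': array([-1.03914440e-04,  3.24789327e-05,  5.93926632e-04, -1.80133697e-04,
       -1.39069243e-04,  1.26310016e-03]), 'effort': array([-2.08350255e-03, -5.31807554e+01, -3.52738094e+01,  7.07661593e-02,
        2.44112348e-02, -1.01505952e-04]), 'eef_pos': array([ 155.53068664, -527.29893792,  223.87073467]), 'eef_rot': array([-3.14039695e+00, -6.30476301e-05,  2.86788735e-01]), 'wrist_force': array([-0.7318083 , -0.65260154,  0.30370332]), 'moment': array([0.01113727, 0.03708113, 0.06163763]), 'finger_force': 0.0, 'finger_gap': 93.52261851650164}
top cam pos [ 500.2531468    -2.55279606 1303.9812967 ]
[[471.92591899367915, 0.0, 316.3898897172185], [0.0, 471.92591899367915, 242.1654163697258], [0.0, 0.0, 1.0]] [0.00621134 0.         0.         0.         0.        ] [[-0.0007, -1.0, 0.0008, -3.2434], [-0.9963, 0.0006, -0.0859, 610.4138], [0.0859, -0.0008, -0.9963, 1256.1892], [0.0, 0.0, 0.0, 1.0]]
top stand [([271, 248, 85, 93], 0.79)]
t
[... 537 characters left out ...]
094300925], [0.0, 0.0, 1.0]] [-0.051702  0.        0.        0.        0.      ] [[0.8428, -0.5382, -0.0121, -479.2106], [-0.3988, -0.6092, -0.6854, 295.5349], [0.3615, 0.5824, -0.7281, 1026.0758], [0.0, 0.0, 0.0, 1.0]]
side stand [([301, 229, 98, 74], 0.85), ([378, 412, 27, 37], 0.16)]
side rack [([358, 318, 87, 61], 0.84), ([473, 358, 83, 70], 0.58), ([328, 214, 36, 49], 0.44)]
side leaf_a [([380, 297, 24, 36], 0.65), ([342, 312, 23, 39], 0.56)]
side spindle_1 [([329, 215, 38, 54], 0.9), ([300, 224, 28, 53], 0.71), ([272, 232, 30, 51], 0.55), ([229, 159, 32, 53], 0.23)]
side dropper [([379, 411, 30, 40], 0.88)]
side jar [([424, 300, 24, 33], 0.69)]
side pen_cup [([231, 159, 32, 55], 0.97)]
```

```bash
python3 - <<'E'
import cv2
t=cv2.imread("pics/top0.png")[170:350,110:510]; s=cv2.imread("pics/side0.png")[120:450,180:580]
cv2.imwrite("pics/t1.png",cv2.resize(t,None,fx=2,fy=2,interpolation=cv2.INTER_CUBIC))
cv2.imwrite("pics/s1.png",cv2.resize(s,None,fx=1.8,fy=1.8,interpolation=cv2.INTER_CUBIC))
E
```

```text
(no output)
```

View pics/t1.png

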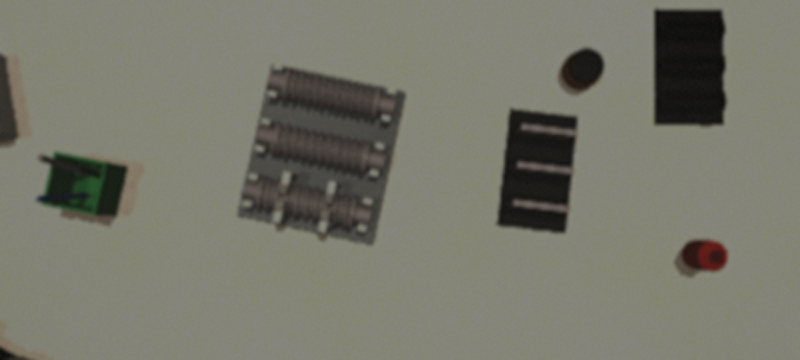

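View pics/s1.png

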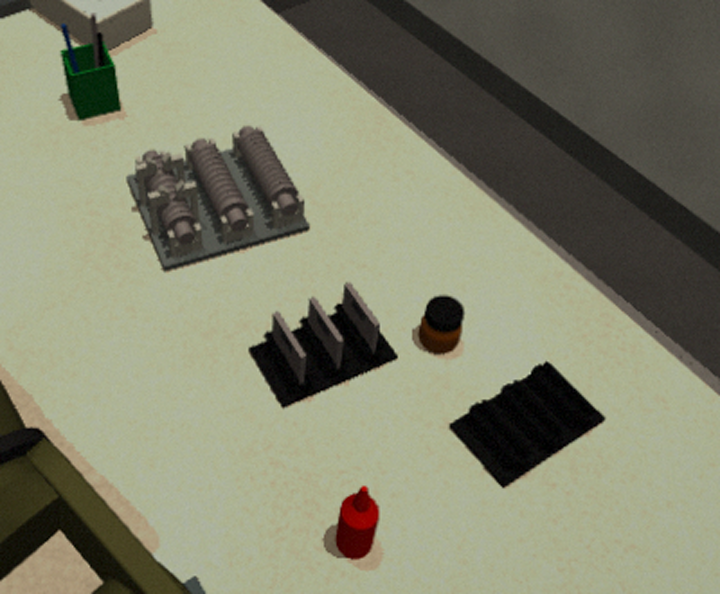

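Top view: the loaded rack is at about (379,255), the stand at (271,248) with its guided lane nearest the robot, and there is an empty look-alike at (455,203). The jar is at (402,207) and the dropper at (464,297). I'll enlarge the view to pick exact points.

```bash
python3 - <<'E'
import cv2,numpy as np
t=cv2.imread("pics/top0.png")[198:302,222:408]
t=cv2.resize(t,None,fx=4.3,fy=4.3,interpolation=cv2.INTER_CUBIC)
t=np.clip(255*(t/255.)**.6*1.25,0,255).astype(np.uint8)
cv2.imwrite("pics/t2.png",t)
E
```

```text
(no output)
```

View pics/t2.png

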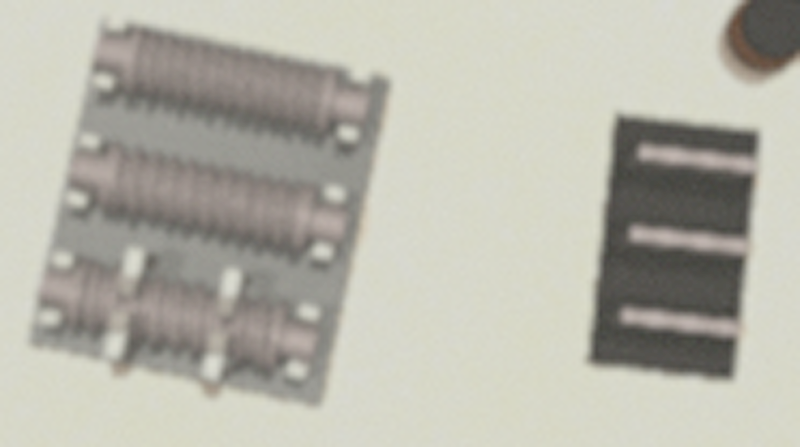

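```bash
cat > geo.py <<'E'
import numpy as np, cv2
from cell import imaging
def ray(p,uv,z):
    n=cv2.undistortPoints(np.array([[uv]],float),p["mtx"],np.array(p["D"]))[0,0]
    V=p["view"]; R=V[:3,:3]; c=-R.T@V[:3,3]; d=R.T@np.array([n[0],n[1],1]); return (c+d*(z-c[2])/d[2])
E
python3 - <<'E'
from geo import *
p=imaging.camera("top")
f=lambda u,v,z: ray(p,(222+(u+.5)/4.3-.5,198+(v+.5)/4.3-.5),z)[:2]
def fit(obj,w):  # 2D rigid
    obj=np.array(obj,float);w=np.array(w);a=obj-obj.mean(0);b=w-w.mean(0)
    th=np.arctan2((a[:,0]*b[:,1]-a[:,1]*b[:,0]).sum(),(a*b).sum());R=np.array([[np.cos(th),-np.sin(th)],[np.sin(th),np.cos(th)]])
    t=w.mean(0)-R@obj.mean(0);print("yaw",np.degrees(th),"t",t.round(1),"res",(w-(obj@R.T+t)).round(1).tolist())
    return R,t
fit([(-38,95),(-38,-95),(178,-95),(178,95)],[f(*q,12) for q in [(30,345),(322,405),(388,78),(103,20)]])
fit([(0,30),(0,-30)],[f(127,305,95),f(222,330,95)])
L=[f(*q,76) for q in [(638,152),(757,165),(628,233),(748,246),(620,316),(740,328)]]
fit([(50,36),(50,-36),(0,36),(0,-36),(-50,36),(-50,-36)],L)
fit([(81,47),(81,-47),(-81,-47),(-81,47)],[f(*q,25) for q in [(617,115),(758,130),(735,380),(588,362)]])
for n in("jar",(402,207,60)),("dropper",(464,297,110)),("pen",(152,263,90)): print(n[0],ray(p,n[1][:2],n[1][2])[:2])
E
```

```text
yaw -11.593564969000576 t [530.8 136. ] res [[1.4, -0.7], [1.5, 0.0], [-1.2, 1.7], [-1.7, -1.0]]
yaw -14.729834487426874 t [529.4 135.1] res [[-0.2, -0.7], [0.2, 0.7]]
yaw -6.497432305144776 t [ 576.7 -173.9] res [[-0.2, -0.1], [-0.1, -0.8], [0.1, 0.9], [0.3, -0.2], [-0.5, 0.5], [0.4, -0.3]]
yaw -6.631190541758095 t [ 575.9 -172.1] res [[-2.6, -1.8], [-1.3, 2.2], [1.7, 0.4], [2.2, -0.8]]
jar [ 701.34075941 -231.62403314]
dropper [ 464.64552669 -374.43790683]
pen [551.44572915 418.84602085]
```

{"method": "arm_command", "body": {
  "steps": [
    [0.43,38,-20,5,-6],
    [0.43,76,-40,10,-12],
    [0.43,115,-60,15,-18],
    [0.43,153,-80,20,-24],
    [0.43,191,-100,25,-30],
    [0.43,229,-120,30,-36],
    [0.43,267,-140,35,-42],
    [0.43,305,-160,40,-48],
    [0.43,343,-180,45,-54],
    [0.43,382,-200,52,-60],
    [0.43,420,-220,60,-64],
    [0.43,458,-239,64,-67],
    [0.43,458,-239,64,-67],
    [0.43,458,-239,64,-67]
  ],
  "force": 25
}}

```text
clock: 2.6
eef_pos: [527.0, -168.9, 160.4]
eef_rot: [-3.141, 0.0, 1.456]
wrist_force: [0.1, -0.5, 0.3]
finger_gap: 40.6
finger_force: 0.0
```

{"method": "arm_command", "body": {
  "steps": [
    [0.43,0,0,45,0],
    [0.43,0,0,80,0],
    [0.43,0,0,94,0],
    [0.43,0,0,94,0],
    [0,0,0,94,0],
    [0,0,0,94,0],
    [0,0,0,94,0],
    [0,0,0,94,0]
  ]
}}

```text
clock: 3.6
eef_pos: [527.4, -168.8, 66.8]
eef_rot: [3.141, 0.0, 1.456]
wrist_force: [-0.3, 0.5, 3.3]
finger_gap: 8.1
finger_force: 25.0
```

{"method": "arm_command", "body": {
  "steps": [
    [0,0,0,-30,0],
    [0,0,0,-80,0],
    [0,20,-2,-120,0],
    [0,60,-6,-130,1],
    [0,100,-10,-130,2],
    [0,145,-15,-130,3],
    [0,190,-20,-130,4],
    [0,235,-25,-130,5],
    [0,275,-29,-130,5],
    [0,303,-32,-130,5],
    [0,303,-32,-130,5],
    [0,303,-32,-130,5]
  ]
}}

```text
clock: 5.1
eef_pos: [530.1, 135.3, 196.3]
eef_rot: [-3.141, 0.0, 1.369]
wrist_force: [-0.5, 0.0, -1.4]
finger_gap: 7.3
finger_force: 25.0
```

```bash
python3 - <<'E'
from geo import *
from cell import monitor
s=monitor.read_state();print(s["eef_pos"],s["eef_rot"],s["wrist_force"],s["moment"])
for n,(u0,u1,v0,v1) in (("side",(255,355,150,290)),("top",(215,335,190,300))):
    p=imaging.camera(n); c=p["img"][v0:v1,u0:u1,::-1]; c=np.clip(255*(c/255.)**.6*1.25,0,255).astype(np.uint8)
    cv2.imwrite(f"pics/h_{n}.png",cv2.resize(c,None,fx=4,fy=4,interpolation=cv2.INTER_CUBIC))
E
```

```text
[530.09233873 135.32120922 196.33396946] [-3.14134687e+00  2.43652396e-04  1.36875203e+00] [-0.52002627  0.04445972 -1.40216609] [-0.09589056 -0.0891101   0.00238901]
```

View pics/h_side.png

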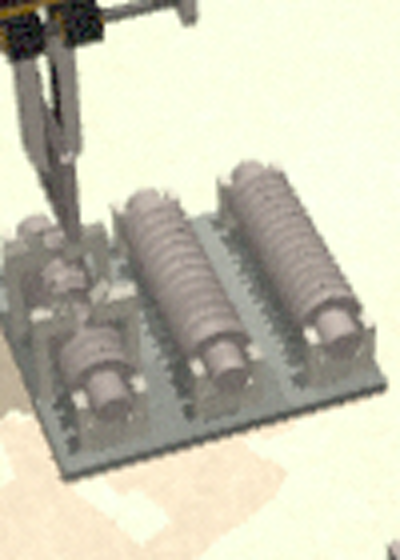

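Side view: the leaf hangs over the guided lane around crop (50,190), lined up with the jaws at (60,280). I'll lower it into the slot.

{"method": "arm_command", "body": {
  "steps": [
    [0,0,0,20,0],
    [0,0,0,38,0],
    [0,0,0,48,0],
    [0,0,0,54,0],
    [0,0,0,60,0],
    [0,0,0,60,0]
  ]
}}

```text
clock: 5.95
eef_pos: [530.8, 135.8, 136.5]
eef_rot: [3.14, -0.001, 1.369]
wrist_force: [6.9, -0.5, -5.2]
finger_gap: 8.3
finger_force: 25.0
```

{"method": "arm_command", "body": {
  "steps": [
    [0,0,1,0,0],
    [0,0,1,0,0]
  ]
}}

```text
clock: 6.2
eef_pos: [531.2, 135.7, 136.4]
eef_rot: [3.141, -0.0, 1.369]
wrist_force: [4.2, 0.6, -3.4]
finger_gap: 7.9
finger_force: 25.0
```

{"method": "arm_command", "body": {
  "steps": [
    [0,0,1,0,0],
    [0,0,1.5,0,0],
    [0,0,1.5,0,0]
  ]
}}

```text
clock: 6.58
eef_pos: [532.4, 135.5, 136.4]
eef_rot: [-3.141, 0.0, 1.369]
wrist_force: [0.3, -0.2, -1.1]
finger_gap: 7.5
finger_force: 25.0
```

{"method": "arm_command", "body": {
  "steps": [
    [0,0,1.2,3,0],
    [0,0,1.2,6,0],
    [0,0,1.2,7,0],
    [0,0,1.2,8,0],
    [0,0,1.2,8,0]
  ]
}}

```text
clock: 7.2
eef_pos: [533.7, 135.2, 128.4]
eef_rot: [-3.141, 0.0, 1.369]
wrist_force: [-0.4, 0.9, -1.0]
finger_gap: 8.0
finger_force: 25.0
```

{"method": "arm_command", "body": {
  "steps": [
    [0,0,0,0.5,0],
    [0,0,0,1,0],
    [0,0,0,1.5,0],
    [0,0,0,1.5,0]
  ]
}}

```text
clock: 7.7
eef_pos: [533.8, 135.0, 127.1]
eef_rot: [3.141, 0.0, 1.369]
wrist_force: [-2.3, -1.2, 2.2]
finger_gap: 8.0
finger_force: 25.0
```

{"method": "arm_command", "body": {
  "steps": [
    [0,0.75,0,0,0],
    [0,1.5,0,0,0]
  ]
}}

```text
clock: 7.95
eef_pos: [534.0, 135.9, 127.1]
eef_rot: [3.142, 0.002, 1.369]
wrist_force: [-2.3, -8.1, 3.9]
finger_gap: 7.9
finger_force: 25.0
```

{"method": "arm_command", "body": {
  "steps": [
    [0,0.75,0,0,0],
    [0,1.5,0,0,0]
  ]
}}

```text
clock: 8.2
eef_pos: [534.4, 137.2, 127.3]
eef_rot: [3.141, 0.002, 1.369]
wrist_force: [-4.6, -10.0, 8.1]
finger_gap: 7.9
finger_force: 25.0
```

{"method": "arm_command", "body": {
  "steps": [
    [0,0.75,0,0,0],
    [0,1.5,0,0,0]
  ]
}}

```text
clock: 8.45
eef_pos: [534.6, 138.7, 127.4]
eef_rot: [3.141, 0.002, 1.369]
wrist_force: [-4.4, -9.6, 8.2]
finger_gap: 7.9
finger_force: 25.0
```

{"method": "arm_command", "body": {
  "steps": [
    [0,0.75,0,0,0],
    [0,1.5,0,0,0]
  ]
}}

```text
clock: 8.7
eef_pos: [535.0, 140.1, 127.6]
eef_rot: [3.141, 0.002, 1.369]
wrist_force: [-4.8, -10.2, 11.4]
finger_gap: 7.7
finger_force: 25.0
```

{"method": "arm_command", "body": {
  "steps": [
    [0,0.75,0,0,0],
    [0,1.5,0,0,0]
  ]
}}

```text
clock: 8.95
eef_pos: [535.3, 141.6, 127.8]
eef_rot: [3.141, 0.002, 1.369]
wrist_force: [-6.0, -10.5, 12.8]
finger_gap: 7.9
finger_force: 25.0
```

{"method": "arm_command", "body": {
  "steps": [
    [0,0.75,0,0,0],
    [0,1.5,0,0,0]
  ]
}}

```text
clock: 9.2
eef_pos: [535.7, 143.0, 127.9]
eef_rot: [3.141, 0.002, 1.369]
wrist_force: [-6.1, -10.5, 12.9]
finger_gap: 8.0
finger_force: 25.0
```

{"method": "arm_command", "body": {
  "steps": [
    [0,0.75,0,0,0],
    [0,1.5,0,0,0]
  ]
}}

```text
clock: 9.45
eef_pos: [536.0, 144.6, 128.0]
eef_rot: [3.141, 0.002, 1.369]
wrist_force: [-6.4, -10.6, 13.8]
finger_gap: 7.7
finger_force: 25.0
```

{"method": "arm_command", "body": {
  "steps": [
    [0,0.75,0,0,0],
    [0,1.5,0,0,0]
  ]
}}

```text
clock: 9.7
eef_pos: [536.3, 146.1, 128.1]
eef_rot: [3.141, 0.001, 1.369]
wrist_force: [-5.8, -9.5, 15.4]
finger_gap: 7.9
finger_force: 25.0
```

```bash
python3 - <<'E'
from geo import *
from cell import monitor
print(monitor.read_state()["moment"])
o=[]
for n,(u0,u1,v0,v1) in (("side",(245,325,160,260)),("top",(225,325,220,310))):
    p=imaging.camera(n); c=p["img"][v0:v1,u0:u1,::-1]; c=np.clip(255*(c/255.)**.6*1.25,0,255).astype(np.uint8)
    o.append(cv2.resize(c,(390,500),interpolation=cv2.INTER_CUBIC) if n=="side" else cv2.resize(c,(400,500),interpolation=cv2.INTER_CUBIC))
cv2.imwrite("pics/k.png",np.hstack(o))
E
```

```text
[-2.04877917  1.39385949 -0.00538886]
```

View pics/k.png

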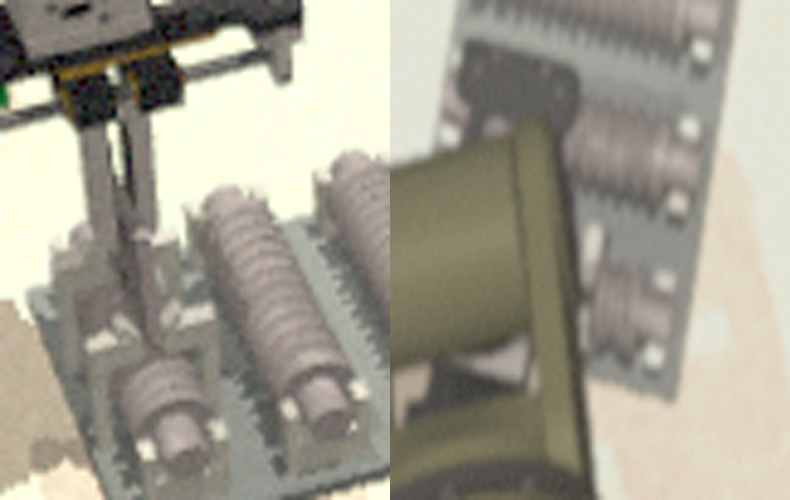

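{"method": "arm_command", "body": {
  "steps": [
    [0,0,0,-0.5,0],
    [0,0,0,-1,0],
    [0,0,0,-1,0]
  ]
}}

```text
clock: 10.18
eef_pos: [536.2, 146.1, 128.4]
eef_rot: [3.141, 0.001, 1.369]
wrist_force: [-3.4, -8.5, 7.2]
finger_gap: 7.5
finger_force: 25.0
```

{"method": "arm_command", "body": {
  "steps": [
    [0,0,0,-0.5,0],
    [0,0,0,-1,0],
    [0,0,0,-1,0]
  ]
}}

```text
clock: 10.55
eef_pos: [536.3, 147.2, 129.1]
eef_rot: [3.141, -0.0, 1.369]
wrist_force: [-1.0, -0.2, 2.5]
finger_gap: 8.1
finger_force: 25.0
```

{"method": "arm_command", "body": {
  "steps": [
    [0,0,0,-1,0],
    [0,0,0,-2,0],
    [0,0,0,-2,0]
  ]
}}

```text
clock: 10.92
eef_pos: [536.1, 147.0, 130.9]
eef_rot: [-3.141, 0.0, 1.369]
wrist_force: [-0.2, 0.0, -1.1]
finger_gap: 7.7
finger_force: 25.0
```

{"method": "arm_command", "body": {
  "steps": [
    [0,0,0,-1,0],
    [0,0,0,-2,0],
    [0,0,0,-2,0]
  ]
}}

```text
clock: 11.3
eef_pos: [536.2, 147.0, 133.0]
eef_rot: [-3.142, -0.0, 1.369]
wrist_force: [0.1, -0.9, -1.2]
finger_gap: 7.8
finger_force: 25.0
```

{"method": "arm_command", "body": {
  "steps": [
    [0,0,0,-30,0],
    [0,0,0,-65,0],
    [0,-40,7,-65,-1],
    [0,-85,15,-65,-2],
    [0,-135,24,-65,-3],
    [0,-185,32,-65,-4],
    [0,-235,41,-65,-5],
    [0,-280,49,-65,-5],
    [0,-311,54.5,-65,-5],
    [0,-311,54.5,-65,-5],
    [0,-311,54.5,-65,-5],
    [0,-311,54.5,-20,-5],
    [0,-311,54.5,20,-5],
    [0,-311,54.5,40,-5],
    [0,-311,54.5,50,-5],
    [0,-311,54.5,56,-5],
    [0,-311,54.5,60,-5],
    [0,-311,54.5,63,-5],
    [0,-311,54.5,63,-5]
  ]
}}

```text
clock: 13.68
eef_pos: [527.9, -167.8, 71.7]
eef_rot: [3.14, -0.001, 1.456]
wrist_force: [-3.3, 9.0, 11.9]
finger_gap: 8.1
finger_force: 25.0
```

{"method": "arm_command", "body": {
  "steps": [
    [0,0,0,-5,0],
    [0,4,0,-5,0],
    [0,7,0,-5,0],
    [0,7,0,-3,0],
    [0,7,0,0,0],
    [0,7,0,0,0]
  ]
}}

```text
clock: 14.42
eef_pos: [527.8, -161.7, 69.5]
eef_rot: [-3.141, -0.0, 1.456]
wrist_force: [0.4, 0.5, -1.0]
finger_gap: 7.8
finger_force: 25.0
```

{"method": "arm_command", "body": {
  "steps": [
    [0.3,0,0,0,0],
    [0.3,0,0,0,0],
    [0.3,0,0,0,0],
    [0.3,-4,0,2,0],
    [0.3,-4,0,3,0],
    [0.3,-4,0,3,0]
  ]
}}

```text
clock: 15.18
eef_pos: [527.5, -165.7, 66.8]
eef_rot: [-3.141, -0.0, 1.456]
wrist_force: [-0.0, -0.2, -0.7]
finger_gap: 28.2
finger_force: 0.0
```

```bash
python3 - <<'E'
from geo import *
p=imaging.camera("side"); c=p["img"][250:370,300:430,::-1]; c=np.clip(255*(c/255.)**.6*1.25,0,255).astype(np.uint8)
cv2.imwrite("pics/r.png",cv2.resize(c,None,fx=5,fy=5,interpolation=cv2.INTER_CUBIC))
E
```

```text
(no output)
```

View pics/r.png

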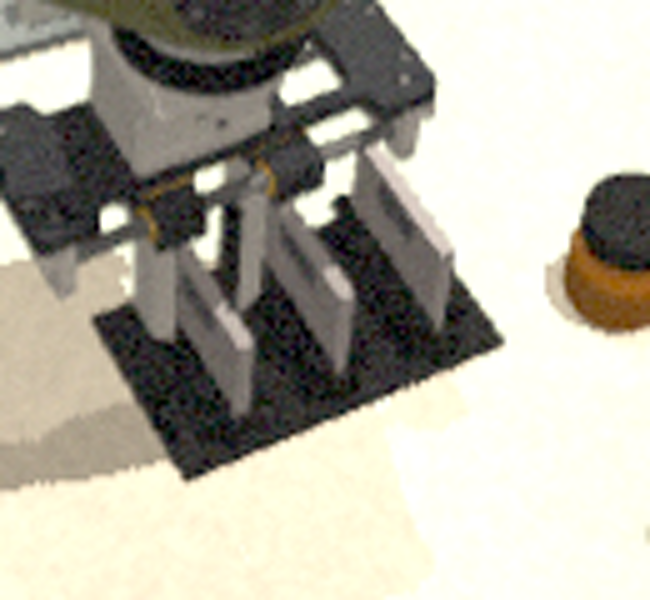

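The leaf stands flat in its slot between the fingers, at crop (210,340). I'll regrip it harder and go straight back in.

{"method": "arm_command", "body": {
  "steps": [
    [0,0,0,0,0],
    [0,0,0,0,0],
    [0,0,0,0,0],
    [0,0,0,-40,0],
    [0,0,0,-90,0],
    [0,30,-3,-120,1],
    [0,80,-8,-130,2],
    [0,130,-13,-130,3],
    [0,180,-18,-130,4],
    [0,230,-22,-130,5],
    [0,275,-26,-130,5],
    [0,299.5,-28.5,-130,5],
    [0,299.5,-28.5,-130,5],
    [0,299.5,-28.5,-110,5],
    [0,299.5,-28.5,-92,5],
    [0,299.5,-28.5,-78,5],
    [0,299.5,-28.5,-68,5],
    [0,299.5,-28.5,-63,5],
    [0,299.5,-28.5,-63,5]
  ],
  "force": 60
}}

```text
clock: 17.6
eef_pos: [533.5, 135.0, 130.0]
eef_rot: [-3.142, 0.0, 1.369]
wrist_force: [-0.9, 0.1, -0.7]
finger_gap: 7.8
finger_force: 60.0
```

{"method": "arm_command", "body": {
  "steps": [
    [0,0,0,2,0],
    [0,0,0,3.2,0],
    [0,0,0,3.2,0]
  ]
}}

```text
clock: 17.98
eef_pos: [533.5, 135.2, 126.8]
eef_rot: [3.141, -0.0, 1.369]
wrist_force: [0.6, 0.7, -1.5]
finger_gap: 7.3
finger_force: 60.0
```

{"method": "arm_command", "body": {
  "steps": [
    [0,0,0,-2,0],
    [0,2,0,-2,0],
    [0,2,0,0,0],
    [0,2,0,0,0]
  ]
}}

```text
clock: 18.48
eef_pos: [533.8, 137.1, 126.5]
eef_rot: [-3.141, 0.0, 1.369]
wrist_force: [-0.5, -0.1, -1.2]
finger_gap: 7.9
finger_force: 60.0
```

{"method": "arm_command", "body": {
  "steps": [
    [0,0,0,-2,0],
    [0,2,0,-2,0],
    [0,2,0,0,0],
    [0,2,0,0,0]
  ]
}}

```text
clock: 18.98
eef_pos: [534.2, 139.0, 126.5]
eef_rot: [-3.141, 0.0, 1.369]
wrist_force: [-0.5, 0.5, -0.6]
finger_gap: 7.4
finger_force: 60.0
```

{"method": "arm_command", "body": {
  "steps": [
    [0,0,0,-2,0],
    [0,2,0,-2,0],
    [0,2,0,0,0],
    [0,2,0,0,0]
  ]
}}

```text
clock: 19.48
eef_pos: [534.7, 140.9, 126.6]
eef_rot: [-3.142, 0.0, 1.369]
wrist_force: [0.0, -1.2, -1.4]
finger_gap: 7.8
finger_force: 60.0
```

{"method": "arm_command", "body": {
  "steps": [
    [0,0,0,-2,0],
    [0,2,0,-2,0],
    [0,2,0,0,0],
    [0,2,0,0,0]
  ]
}}

```text
clock: 19.98
eef_pos: [535.4, 143.2, 127.6]
eef_rot: [3.141, -0.001, 1.369]
wrist_force: [-2.9, 0.5, 8.2]
finger_gap: 7.5
finger_force: 60.0
```

{"method": "arm_command", "body": {
  "steps": [
    [0,0,0,-2,0],
    [0,2,0,-2,0],
    [0,2,0,0,0],
    [0,2,0,0,0]
  ]
}}

```text
clock: 20.48
eef_pos: [535.7, 145.2, 127.6]
eef_rot: [3.141, -0.001, 1.369]
wrist_force: [-3.3, 0.6, 10.7]
finger_gap: 7.9
finger_force: 60.0
```

{"method": "arm_command", "body": {
  "steps": [
    [0,0,0,-2,0],
    [0,2,0,-2,0],
    [0,2,0,0,0],
    [0,2,0,0,0]
  ]
}}

```text
clock: 20.98
eef_pos: [536.1, 147.1, 127.4]
eef_rot: [3.141, -0.001, 1.369]
wrist_force: [-2.7, -0.1, 8.2]
finger_gap: 7.4
finger_force: 60.0
```

{"method": "arm_command", "body": {
  "steps": [
    [0,0,0,-2,0],
    [0,-5,0,-2,0],
    [0,-9.2,0,-2,0],
    [0,-9.2,0,-0.5,0],
    [0,-9.2,0,0.5,0],
    [0,-9.2,0,1,0],
    [0,-9.2,0,1,0]
  ]
}}

```text
clock: 21.85
eef_pos: [534.0, 137.9, 125.7]
eef_rot: [-3.141, 0.0, 1.369]
wrist_force: [-0.3, -0.4, -0.4]
finger_gap: 7.7
finger_force: 60.0
```

{"method": "arm_command", "body": {
  "steps": [
    [0,0,0,0.5,0],
    [0,0,0,0.5,0]
  ]
}}

```text
clock: 22.1
eef_pos: [534.0, 137.9, 125.2]
eef_rot: [-3.142, -0.0, 1.369]
wrist_force: [-1.0, -0.1, -1.7]
finger_gap: 7.6
finger_force: 60.0
```

{"method": "arm_command", "body": {
  "steps": [
    [0,0,0,0.5,0],
    [0,0,0,0.5,0]
  ]
}}

```text
clock: 22.35
eef_pos: [534.0, 137.9, 124.7]
eef_rot: [-3.142, 0.0, 1.369]
wrist_force: [0.3, -0.0, -0.8]
finger_gap: 7.7
finger_force: 60.0
```

{"method": "arm_command", "body": {
  "steps": [
    [0,0,0,0.5,0],
    [0,0,0,0.5,0]
  ]
}}

```text
clock: 22.6
eef_pos: [534.0, 137.9, 124.2]
eef_rot: [-3.142, 0.0, 1.369]
wrist_force: [0.2, 0.5, -2.3]
finger_gap: 7.5
finger_force: 60.0
```

{"method": "arm_command", "body": {
  "steps": [
    [0,0,0,0.5,0],
    [0,0,0,0.5,0]
  ]
}}

```text
clock: 22.85
eef_pos: [534.0, 137.9, 123.7]
eef_rot: [-3.142, 0.0, 1.369]
wrist_force: [1.1, -1.0, -2.2]
finger_gap: 7.8
finger_force: 60.0
```

{"method": "arm_command", "body": {
  "steps": [
    [0,0,0,0.4,0],
    [0,0,0,0.4,0]
  ]
}}

```text
clock: 23.1
eef_pos: [534.0, 137.9, 123.3]
eef_rot: [-3.142, 0.0, 1.369]
wrist_force: [0.2, 0.4, -0.7]
finger_gap: 7.6
finger_force: 60.0
```

{"method": "arm_command", "body": {
  "steps": [
    [0,0,0,0.3,0],
    [0,0,0,0.3,0]
  ]
}}

```text
clock: 23.35
eef_pos: [534.0, 137.8, 123.0]
eef_rot: [-3.142, 0.0, 1.369]
wrist_force: [-0.4, 0.1, -0.0]
finger_gap: 7.4
finger_force: 60.0
```

{"method": "arm_command", "body": {
  "steps": [
    [0,0,0,0.3,0],
    [0,0,0,0.3,0]
  ]
}}

```text
clock: 23.6
eef_pos: [534.1, 137.9, 122.9]
eef_rot: [3.141, -0.0, 1.369]
wrist_force: [-1.0, -0.9, 1.1]
finger_gap: 7.4
finger_force: 60.0
```

{"method": "arm_command", "body": {
  "steps": [
    [0,0,0,0.2,0],
    [0,0,0,0.2,0]
  ]
}}

```text
clock: 23.85
eef_pos: [534.1, 137.9, 122.8]
eef_rot: [3.141, -0.0, 1.369]
wrist_force: [-2.5, 0.1, 5.2]
finger_gap: 7.2
finger_force: 60.0
```

It bottoms out at 122.8, exactly the seat height, so this leaf fits. I'll release it and back away.

{"method": "arm_command", "body": {
  "steps": [
    [0,0,0,-0.2,0],
    [0.03,0,0,-0.2,0],
    [0.12,0,0,-0.2,0],
    [0.25,0,0,-0.2,0],
    [0.3,0,0,-0.2,0],
    [0.3,0,0,-20,0],
    [0.3,0,0,-60,0],
    [0.3,0,0,-110,0],
    [0.3,-50,0,-120,0],
    [0.3,-110,0,-120,0],
    [0.3,-160,0,-120,0],
    [0.3,-160,0,-120,0]
  ]
}}

```text
clock: 25.35
eef_pos: [501.5, -21.3, 242.7]
eef_rot: [3.141, 0.0, 1.365]
wrist_force: [-0.1, 1.1, -0.4]
finger_gap: 28.0
finger_force: 0.0
```

```bash
python3 - <<'E'
from geo import *
o=[]
for n,(u0,u1,v0,v1) in (("side",(255,415,170,350)),("top",(220,400,200,300))):
    p=imaging.camera(n); c=p["img"][v0:v1,u0:u1,::-1]; c=np.clip(255*(c/255.)**.6*1.25,0,255).astype(np.uint8)
    o.append(cv2.resize(c,None,fx=2.4 if n=="side" else 2.2,fy=2.4 if n=="side" else 2.2,interpolation=cv2.INTER_CUBIC))
h=max(a.shape[0] for a in o); o=[cv2.copyMakeBorder(a,0,h-a.shape[0],0,0,cv2.BORDER_CONSTANT) for a in o]
cv2.imwrite("pics/f.png",np.hstack(o))
E
```

```text
(no output)
```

View pics/f.png

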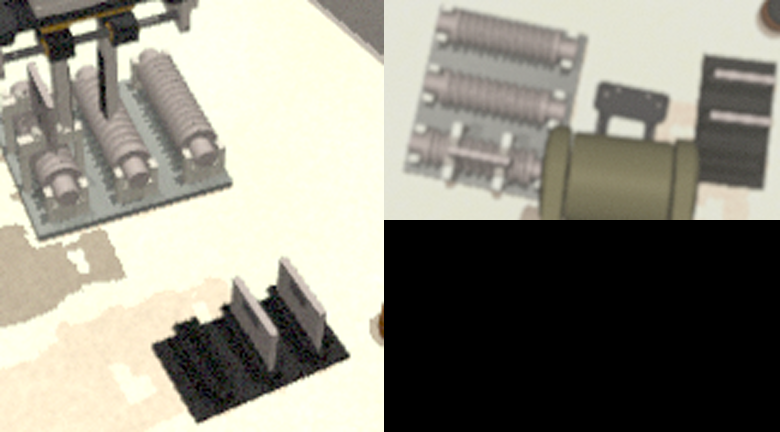

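The leaf stands upright between the jaws, at side crop (40,95) and top crop (480,152). The other two are upright in the rack at (255,320) and (300,305). I'm handing the job in.

```bash
python3 -c "
from cell import job
print(job.sign_off())"
```

```text
the job is handed in; nothing more can be done
None
```

The first leaf I tried, from the rack slot nearest the robot, fits: it seated fully home and was left standing meshed in the thread, with the other two upright and untouched in the rack; its first pass dragged on the thread at up to about 15 N and tilted it in the grip, so I re-squared it in the rack before the light pass that seated it.

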